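# Square the bored block against the drilling fence

## Task

Get the long dark block with the row of bored holes ready for drilling: push it across the bench, first at one end and then at the other as needed, until its long side lies flush along the front of the steel angle fence, with neither end sticking out past the fence. Slide it flat on the bench, do not lift it or tip it over, leave the other pieces where they are, and let go of it at the end.

Things in the scene. Friction and masses are not known exactly. Their poses are not given: they have to be found in the camera images.
- bored_block: Loose dark hardwood block, 150 long (its y), 30 wide (its x), 32 high mm, 0.10 to 0.20 kg, with a row of small holes bored in one long side; plain rectangular solid that slides on the bench. Origin at the centre of its underside, z up. Its +x long side is the one that faces the fence. It starts 80 to 105 mm in front of the fence (origin to fence face), turned up to 0.5 rad from parallel to either side.
- block_left_end (a point): Centre of the block's left end face (its +y end), 16 mm above its underside.
- block_right_end (a point): Centre of the block's right end face (its -y end), 16 mm above its underside.
- fence: Fixed steel angle iron screwed to the bench, 280 mm long (its y); upright leg 36 mm high and 4 mm thick, a foot 32 mm wide runs away from the robot behind it. Origin at mid-length on the lower edge of the flat front face; x points from the front face away from the robot (the way to push), z up. A block lying flush against it has its origin and both end points at x = -15 mm in this frame.
- polish_bar: Bystander, not to be moved: loose two-tone bar (half brown, half pale), 34 x 96 x 32 mm, no holes, to one side of the work.
- wood_ring_clamp: Bystander, not to be moved: loose light wooden ring clamp with a brass-coloured band, 36 x 110 x 21 mm, to the other side of the work.
Things that resemble listed ones, but are neither listed nor needed, are in the scene too. What is shaped like the bored_block but pink is not meant.

How it is judged:
By the outcome, as a careful person would: the job done as asked, in the order asked, and still so for the second after the job is handed in, with the robot touching nothing.
It also fails if it takes over 45 s, if anything falls off the work surface, if the arm or the gripper's body presses on something with over 40 N, if the wrist force passes 120 N, or if a joint passes its speed limit or range.

## Robot

A 7-joint arm with a two-finger parallel gripper is mounted at the origin on a cart in front of the work surface, level with it; the furniture and walls round the work are solid. World frame = base frame: x ahead of the robot, y to its left, z up, the work surface at z = 0. Lengths are in mm, angles in degrees, forces in N, time in s.
With the tool pointing down it reaches from about 400 to 875 mm from the base axis. Payload 4.4 kg.
Tool frame: the origin (TCP) lies midway between the tips of the shut fingers; the grasp point (between the pads) lies 19 mm behind it (bot.hold_point_z is the distance from the TCP to the grasp point, in mm); z points along the fingers, y is the line along which they close (so a half turn about z gives the same grasp; the last joint's range is limited). The gripper opens to 85 mm and grips with 20 to 120 N. Pads are 22 mm wide; open, the fingers measure 114 mm over their backs; the gripper's body (76 mm by 85 mm) begins 54 mm behind the grasp point. The pads swing forward as they close: fully open they stand 13 mm farther back than shut.
Start: joints at [65.157, 36.005, 2.206, 86.941, -1.547, 57.084, -1.146], TCP at [233.744, -606.532, 231.313] pointing down, gripper open.
Joint ranges: [-175.42, 175.42], [-21.48, 121.26], [-71.46, 75.88], [10.55, 141.38], [-63.04, 243.04], [13.31, 113.54], [-168.57, 168.57]. Speed limits (degrees/s): [147.25, 147.25, 180, 180, 180, 180, 180].

## Interface

Orientations are given as [roll, pitch, yaw] about the fixed x, y, z axes, in that order (R = Rz(yaw) Ry(pitch) Rx(roll)).
In Python, from rig import bot gives the robot as it stands.
- The arm moves only by the shell command python3 -m pendant 'ROWS'. ROWS is JSON, a list of rows, each an object with "travel": the shift along the tool's x, y, z each as a share of 0.15 m, from -1 to 1, a list of three; "rotation": the turn, a rotation vector about the tool's x, y, z each as a share of pi rad, from -1 to 1, a list of three; "gripper": the closure, from 0 (fully open) to 1 (shut). In form: [{"travel": [dx, dy, dz], "rotation": [rx, ry, rz], "gripper": gripper}, ...]. A call has 1 to 10 rows; each row shifts and turns the commanded pose from where the row before left it, along the tool's axes as they then stand; what a row does not reach is not made up. A row lasts 1/12 s, in which the tool goes at most 41.7 mm and 7.16 degrees, less where a joint would pass 70% of its speed; a pose out of reach is approached as far as the arm can. A call with a number of a shift or a turn outside -1 to 1 is refused whole. A call with a gripper value outside its range is refused whole. The fingers move at their own pace and stop on an object; the grip force is fixed at half the most. Time passes only in rows, so rows that do not move let the fingers close. It gives the time, the measured TCP pose, the force, the opening and the grip force at its end, in the units of the state.
- bot.read_state(): the state, without advancing time (a new reading comes with each control period).
- bot.camera(name): name is "scene" or "top" or "wrist"; returns the picture (384x512x3 uint8, blue, green, red); there is no depth.
- bot.camera_params(name): a dict with "fx", "fy", "cx", "cy" (pixels), "k1" (the pictures are not rectified: a ray, as slopes to the right and down, at radius r is drawn at 1 + k1 r^2 times it, then the intrinsics apply), "extrinsics" (4x4, takes a point from camera to world coordinates). Camera axes: x right, y down, z forward; pixel columns grow to the right and rows downward; lengths in mm; the calibration is good to about 2 mm. A picture is of the moment at which its call begins: read the wrist's pose just before it. camera_params takes no time and is no camera call; for the wrist camera it gives the pose at the moment of the call.
- bot.close_job(): hands the job in; it is judged then, once.
Trained networks look in the newest picture that a camera, given by its name, has taken for a name from the list of things; names that differ only in an ending like _2 or _b are one class to them, and where a whole thing is asked for, a point or a joint stands for the part that bears it (a point fixed in the world has none). Each returns a list of dicts, best first, with "conf" (0 to 1); they miss things now and then, are a little off and sometimes report something else, mostly with a low value. They report only what shows in the picture. A call takes as long as a camera call. They do not tell look-alikes from the thing itself.
- bot.spot_in(camera, name): "xy" ([column, row] in pixels, amid what is visible of it).
- bot.pinpoint(camera, name): "xy" ([column, row] in pixels: a listed point, or the origin of a listed thing).
The state is a dict: "time": time; "q": joint angles; "joint_vel": joint speeds; "joint_efforts": joint torques, N m; "ee_pos": TCP position; "tool_rot": TCP orientation; "contact_force": force on the tool from outside, world axes, zero at the start; "wrist_torque": the same for the moment, N m; "finger_gap": finger opening in mm; "finger_force": force on a finger pad.
Only numpy, scipy, OpenCV 4.12 (cv2) and the standard library are available. Lean on these libraries where they do the work, as an engineer would, in place of code of your own. Each camera call takes 0.05 s, during which the arm holds its last target. There are 200 camera calls.

## Working session

There is one attempt and no reset: what is moved stays moved. The work goes in short steps, Python scripts to look and compute and a shell command to move; the robot and the scene stay as the last step left them, time stands still between calls to the robot, and variables do not carry over. Pictures are saved under pics/ and viewed, at most 10 in all, crops included, and the job is handed in when it is done.

```bash
mkdir -p pics
python3 - <<'E'
from rig import bot
import cv2
s=bot.read_state();print(s['time'],s['ee_pos'],s['tool_rot'],s['finger_gap'])
for c in('scene','top'):
    im=bot.camera(c);cv2.imwrite(f'pics/{c}0.png',im)
    p=bot.camera_params(c);print(c,p)
    for n in('bored_block','fence','polish_bar','wood_ring_clamp'):
        print(n,[(d['xy'],d['conf']) for d in bot.spot_in(c,n)][:4])
    for n in('bored_block','block_left_end','block_right_end','fence'):
        print('pin',n,[(d['xy'],d['conf']) for d in bot.pinpoint(c,n)][:4])
a=cv2.imread('pics/scene0.png');b=cv2.imread('pics/top0.png')
cv2.imwrite('pics/both.png',cv2.resize(cv2.vconcat([a,b]),(450,600)) if 0 else b)
E
```

```text
0.0 [ 233.51225082 -605.94875114  230.40907542] [-1.79893409e+02  1.93296218e-03  2.10721346e+01] 85.29971253752755
scene {'fx': 475.8052144947559, 'fy': 475.8052144947559, 'cx': 260.0388506718218, 'cy': 185.729246317341, 'k1': -0.15154487569701372, 'extrinsics': array([[ 9.79359356e-01, -1.70796417e-01,  1.08091794e-01,
         4.09154212e+02],
       [-2.01677283e-01, -8.61360764e-01,  4.66244473e-01,
        -5.92464475e+02],
       [ 1.34731449e-02, -4.78420546e-01, -8.78027480e-01,
         1.17894330e+03],
       [ 0.00000000e+00,  0.00000000e+00,  0.00000000e+00,
         1.00000000e+00]])}
bored_block [([253.2, 235.4], 0.93), ([249.3, 159.5], 0.55), ([283.8, 169.0], 0.46)]
fence [([283.0, 168.4], 0.74)]
polish_bar [([220.6, 104.6], 0.61)]
wood_ring_clamp [([248.4, 300.5], 0.82)]
pin bored_block [([246.2, 161.6], 0.98), ([253.2, 239.7], 0.89)]
pin block_left_end [([232.3, 143.9], 0.79), ([238.5, 213.0], 0.73), ([277.5, 163.9], 0.21)]
pin block_right_end [([267.5, 262.9], 0.94), ([260.7, 176.1], 0.8)]
pin fence [([277.7, 163.4], 0.69)]
top {'fx': 355.95272515142403, 'fy': 355.95272515142403, 'cx': 250.9127688884675, 'cy': 194.16813995915038, 'k1': -0.06150505732007246, 'extrinsics': array([[ 3.79004272e-03, -9.97576623e-01,  6.94731313e-02,
         4.75781708e+02],
       [-9.99956820e-01, -4.37022975e-03, -8.20115575e-03,
         2.04363612e+01],
       [ 8.48489480e-03, -6.94390487e-02, -9.97550112e-01,
         1.04528105e+03],
       [ 0.00000000e+00,  0.00000000e+00,  0.00000000e+00,
         1.00000000e+00]])}
bored_block [([211.4, 198.4], 0.85), ([296.5, 206.1], 0.85)]
fence [([223.7, 163.2], 0.75)]
polish_bar [([138.5, 217.5], 0.78)]
wood_ring_clamp [([354.8, 223.8], 0.58)]
pin bored_block [([213.6, 195.7], 0.65)]
pin block_left_end [([192.5, 211.1], 0.84), ([272.0, 220.2], 0.8)]
pin block_right_end [([242.0, 184.9], 0.56), ([322.0, 195.6], 0.56)]
pin fence [([221.3, 167.6], 0.74)]
```

View pics/top0.png

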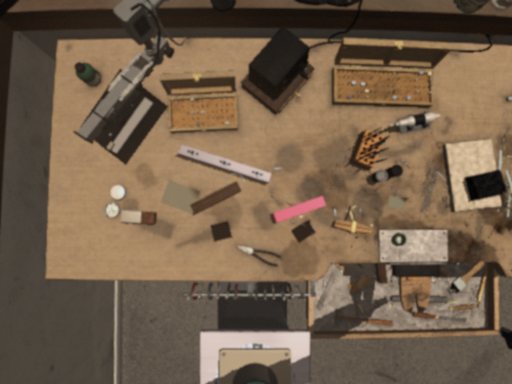

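View pics/scene0.png

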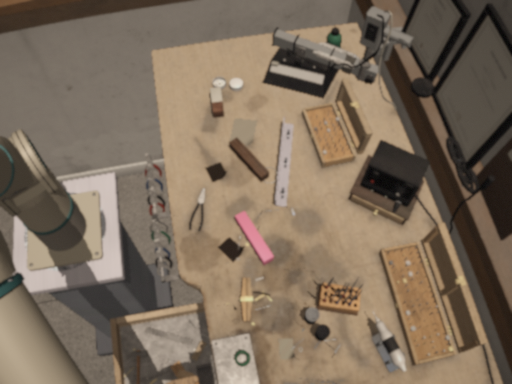

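Candidates for the block: the dark brown bar (top 215,198; scene 250,160), the pink bar (top 300,209; scene 254,236), and dark flat squares (top 221,231 and 303,231). The dark brown bar fits the description (long, dark, in front of the fence at top 224,164). The pink one is ruled out. I'll confirm with an enlarged crop.

```bash
cat > h.py <<'E'
import numpy as np,cv2
from rig import bot
def world(c,xy,z,p=None):
    p=p or bot.camera_params(c);xy=np.atleast_2d(np.array(xy,float))
    d=(xy-[p['cx'],p['cy']])/[p['fx'],p['fy']];u=d.copy()
    for _ in range(20): u=d/(1+p['k1']*(u**2).sum(1,keepdims=True))
    E=p['extrinsics'];r=np.c_[u,np.ones(len(u))]@E[:3,:3].T
    return (E[:3,3]+r*((z-E[2,3])/r[:,2])[:,None])[:,:2]
def project(c,P,p=None):
    p=p or bot.camera_params(c);E=p['extrinsics'];q=(np.atleast_2d(P)-E[:3,3])@E[:3,:3]
    u=q[:,:2]/q[:,2:];u=u*(1+p['k1']*(u**2).sum(1,keepdims=True))
    return u*[p['fx'],p['fy']]+[p['cx'],p['cy']]
E
python3 - <<'E'
from h import *
a=cv2.imread('pics/top0.png')[130:240,110:380];b=cv2.imread('pics/scene0.png')[80:290,190:330]
A=cv2.resize(a,None,fx=2.9,fy=2.9,interpolation=2);cv2.imwrite('pics/c1.png',A)
B=cv2.imread('pics/scene0.png')[110:210,215:310];cv2.imwrite('pics/c2.png',cv2.resize(B,None,fx=6,fy=6,interpolation=2))
L,R=world('top',[[192.5,211.1],[242,184.9]],16);print(L,R)
print(world('scene',[[232.3,143.9],[260.7,176.1]],16))
print('fence',world('top',[221.3,167.6],0),world('scene',[277.7,163.4],0))
print('bar',world('top',[138.5,217.5],16),'clamp',world('top',[354.8,223.8],10))
E
```

```text
[497.6683545 180.6249493] [574.32723913  37.95639984]
[[500.80735583 177.39009152]
 [560.37315737  54.94642366]]
fence [[627.00901912  99.77819879]] [[619.39544714  95.82168216]]
bar [[478.29437676 337.33022449]] clamp [[ 462.39905939 -292.04231405]]
```

View pics/c1.png

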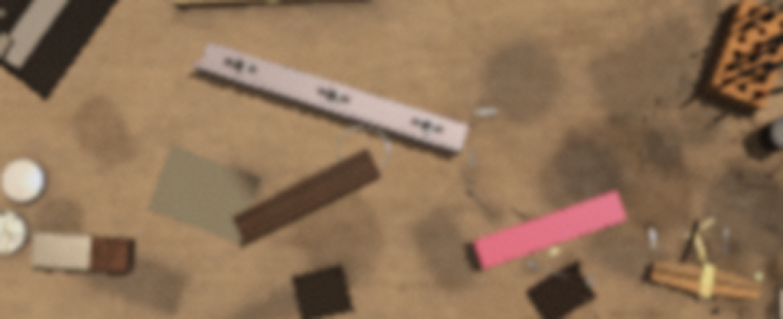

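View pics/c2.png

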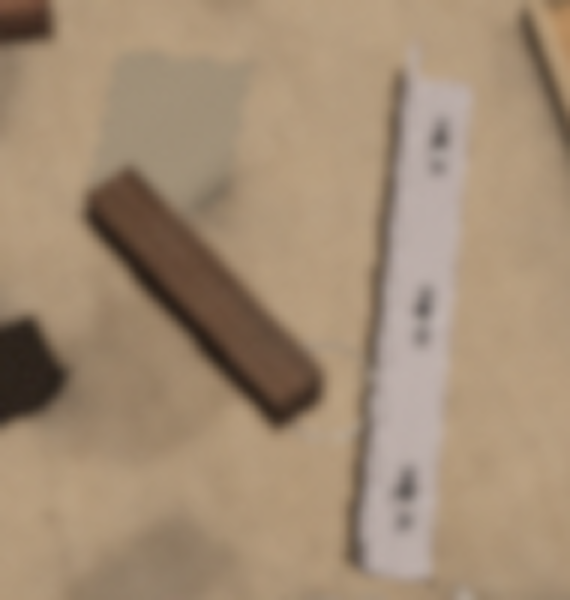

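```bash
cat > fit.py <<'E'
from h import *
from scipy.optimize import minimize
def box(x0,x1,y0,y1,z0,z1): return np.array([[x,y,z] for x in(x0,x1) for y in(y0,y1) for z in(z0,z1)],float)
BLOCK=[box(-15,15,-75,75,0,32)]
FENCE=[box(0,4,-140,140,36,36),box(4,32,-140,140,4,4)]
def masks(im,kind):
    h=cv2.cvtColor(im,cv2.COLOR_BGR2HSV).astype(int);V=h[...,2];S=h[...,1]
    m=(V<115) if kind=='block' else ((S<38)&(V>125))
    return m.astype(np.float32)
def fit(ims,boxes,kind,x0,z=0,pad=25):
    P={c:bot.camera_params(c) for c in ims};M={c:masks(i,kind) for c,i in ims.items()}
    def pts(v,b):
        c,s=np.cos(v[2]),np.sin(v[2]);return b@np.array([[c,s,0],[-s,c,0],[0,0,1]])+[v[0],v[1],0]
    win={}
    for c in ims:
        q=project(c,np.vstack([pts(x0,b) for b in boxes]),P[c]);win[c]=(q.min(0).astype(int)-pad//2,q.max(0).astype(int)+pad//2)
    def cost(v):
        t=0
        for c in ims:
            (a,b_),k=win[c],8
            r=np.zeros(((b_[1]-a[1])*k,(b_[0]-a[0])*k),np.uint8)
            for b in boxes:
                q=(project(c,pts(v,b),P[c])+.5-a)*k-.5
                cv2.fillConvexPoly(r,cv2.convexHull(np.round(q*16).astype(np.int32)),1,cv2.LINE_8,4)
            r=cv2.resize(r.astype(np.float32),None,fx=1/k,fy=1/k,interpolation=cv2.INTER_AREA)
            t+=np.abs(r-M[c][a[1]:b_[1],a[0]:b_[0]]).sum()/ (len(ims))
        return t
    x0=np.array(x0,float);S=np.array([x0,x0+[12,0,0],x0+[0,12,0],x0+[0,0,.1]])
    for _ in range(3):
        r=minimize(cost,S[0],method='Nelder-Mead',options=dict(initial_simplex=S,xatol=.02,fatol=.01))
        S=np.array([r.x,r.x+[4,0,0],r.x+[0,4,0],r.x+[0,0,.04]])
    return r.x,r.fun,max(m[win[c][0][1]:win[c][1][1],win[c][0][0]:win[c][1][0]].sum() for c,m in M.items())
def rel(b,f):
    c,s=np.cos(f[2]),np.sin(f[2]);R=np.array([[c,s],[-s,c]])
    return R@(np.array(b[:2])-f[:2]),np.degrees(b[2]-f[2])
E
python3 - <<'E'
from fit import *
I={c:cv2.imread(f'pics/{c}0.png') for c in('top','scene')}
for cs in(['top'],['scene'],['top','scene']):
    ims={c:I[c] for c in cs}
    b=fit(ims,BLOCK,'block',[534,112,.48]);f=fit(ims,FENCE,'fence',[624,98,-.27])
    print(cs,b,f,rel(b[0],f[0]))
E
```

```text
['top'] (array([5.36543952e+02, 1.15390931e+02, 4.69262024e-01]), np.float64(258.09375), np.float32(813.0)) (array([ 6.22836982e+02,  9.67898838e+01, -3.10092198e-01]), np.float64(232.90625), np.float32(686.0)) (array([-87.85336492,  -8.61813256]), np.float64(44.6537076713479))
['scene'] (array([5.36056729e+02, 1.17605615e+02, 4.67726246e-01]), np.float64(265.234375), np.float32(757.0)) (array([ 6.21507810e+02,  9.88423980e+01, -3.09981175e-01]), np.float64(90.90625), np.float32(884.0)) (array([-87.10196872,  -8.19710917]), np.float64(44.559352918674016))
['top', 'scene'] (array([5.36337209e+02, 1.15320603e+02, 4.69594199e-01]), np.float64(262.7265625), np.float32(813.0)) (array([ 6.21784333e+02,  9.81858040e+01, -3.07637699e-01]), np.float64(168.75), np.float32(884.0)) (array([-86.62406994,  -9.54373381]), np.float64(44.53210742700391))
```

The crops show the dark brown block at top (215,198), separate from the pink one. The fence (white, three screw marks) lies behind it at top (224,164). The block needs about 44° of turning, so the push goes on its left end first. I'm checking the height of the black square at top (221,231), because it lies in the tool's path.

```bash
cat >> h.py <<'E'
def go(x,y,z,yaw):
    "units of travel (tool axes now) and rz to a world pose, and rows at .2 per row"
    from scipy.spatial.transform import Rotation as R
    s=bot.read_state();r=R.from_euler('xyz',s['tool_rot'],degrees=True)
    d=r.inv().apply(np.array([x,y,z])-s['ee_pos'])/150
    dz=(s['tool_rot'][2]-yaw)/180
    print('t',round(s['time'],2),'pos',s['ee_pos'].round(1),'yaw',s['tool_rot'].round(2),'F',np.round(s['contact_force'],1),'gap',round(s['finger_gap'],1))
    print('travel',d.round(3),'rz',round(dz,4))
E
python3 - <<'E'
from h import *
for c in('top','scene'):
    im=cv2.imread(f'pics/{c}0.png').max(2)
    x,y=(221,231) if c=='top' else (217,171)
    n,l,st,ce=cv2.connectedComponentsWithStats((im[y-16:y+16,x-16:x+16]<70).astype(np.uint8))
    i=1+st[1:,4].argmax();print(c,st[i],world(c,ce[i]+[x-16,y-16],0),world(c,ce[i]+[x-16,y-16],30))
go(450,-350,200,21);go(488,108,150,27)
E
```

```text
top [  7   7  19  18 249] [[441.680223    99.96544628]] [[442.65894978  97.68292852]]
scene [  7   9  17  17 194] [[439.85297037 103.33858983]] [[439.0717939   85.63282575]]
t 0.9 pos [ 233.7 -606.5  231.3] yaw [180.    -0.    21.07] F [ 1.   0.4 -0.2] gap 85.5
travel [ 1.96  -1.078  0.209] rz 0.0004
t 0.9 pos [ 233.7 -606.5  231.3] yaw [180.    -0.    21.07] F [ 1.   0.4 -0.2] gap 85.5
travel [ 3.294 -3.836  0.542] rz -0.0329
```

The black square triangulates to z≈0, so it is flat. Moving over.

```bash
python3 -m pendant '[{"travel":[0.2,-0.11,0.02],"rotation":[0,0,0],"gripper":0},{"travel":[0.2,-0.11,0.02],"rotation":[0,0,0],"gripper":0},{"travel":[0.2,-0.11,0.02],"rotation":[0,0,0],"gripper":0},{"travel":[0.2,-0.11,0.02],"rotation":[0,0,0],"gripper":0},{"travel":[0.2,-0.11,0.02],"rotation":[0,0,0],"gripper":0},{"travel":[0.2,-0.11,0.02],"rotation":[0,0,0],"gripper":0},{"travel":[0.2,-0.11,0.02],"rotation":[0,0,0],"gripper":0},{"travel":[0.2,-0.11,0.02],"rotation":[0,0,0],"gripper":0},{"travel":[0.2,-0.11,0.02],"rotation":[0,0,0],"gripper":0},{"travel":[0.2,-0.11,0.02],"rotation":[0,0,0],"gripper":0}]'
python3 -m pendant '[{"travel":[0.13,-0.24,0.02],"rotation":[0,0,-0.003],"gripper":0},{"travel":[0.13,-0.24,0.02],"rotation":[0,0,-0.003],"gripper":0},{"travel":[0.13,-0.24,0.02],"rotation":[0,0,-0.003],"gripper":0},{"travel":[0.13,-0.24,0.02],"rotation":[0,0,-0.003],"gripper":0},{"travel":[0.13,-0.24,0.02],"rotation":[0,0,-0.003],"gripper":0},{"travel":[0.13,-0.24,0.02],"rotation":[0,0,-0.003],"gripper":0},{"travel":[0.13,-0.24,0.02],"rotation":[0,0,-0.003],"gripper":0},{"travel":[0.13,-0.24,0.02],"rotation":[0,0,-0.003],"gripper":0}]'
python3 -c "
from h import *
go(486,107,100,27)"
```

```text
time: 1.73
ee_pos: [455.4, -343.4, 201.4]
tool_rot: [180.0, -0.0, 21.1]
contact_force: [-0.4, -0.1, 1.0]
finger_gap: 85.0
finger_force: 0.0
time: 2.4
ee_pos: [485.8, -16.8, 177.5]
tool_rot: [180.0, -0.0, 25.4]
contact_force: [0.8, 0.9, 0.5]
finger_gap: 85.2
finger_force: 0.0
t 2.4 pos [485.8 -16.8 177.5] yaw [ 1.7998e+02 -5.0000e-02  2.5410e+01] F [0.8 0.9 0.5] gap 85.2
travel [ 0.355 -0.745  0.517] rz -0.0089
```

```bash
python3 -m pendant '[{"travel":[0.09,-0.186,0.13],"rotation":[0,0,-0.002],"gripper":0},{"travel":[0.09,-0.186,0.13],"rotation":[0,0,-0.002],"gripper":0},{"travel":[0.09,-0.186,0.13],"rotation":[0,0,-0.002],"gripper":0},{"travel":[0.09,-0.186,0.13],"rotation":[0,0,-0.002],"gripper":0},{"travel":[0,0,0],"rotation":[0,0,0],"gripper":0}]' >/dev/null
python3 - <<'E'
from h import *
go(486,107,2,27)
cv2.imwrite('pics/w1.png',bot.camera('wrist'));
for n in ('block_left_end','block_right_end'):
    r=bot.pinpoint('wrist',n);print(n,[(world('wrist',d['xy'],16).round(1),d['conf']) for d in r])
E
```

```text
t 2.82 pos [483.4 112.8  96.5] yaw [-1.7972e+02  1.1000e-01  2.7420e+01] F [-0.8  0.6 -0. ] gap 85.8
travel [-0.001  0.046  0.63 ] rz 0.0024
block_left_end [(array([[502.6, 175.3]]), 0.86), (array([[479.9, -63.4]]), 0.57)]
block_right_end [(array([[573. ,  34.4]]), 0.85)]
```

View pics/w1.png

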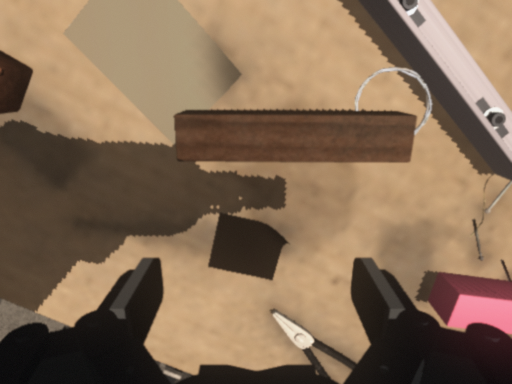

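Run:
```python
from h import *
p=bot.camera_params('wrist');print(p['extrinsics'][:3].round(2))
print(world('wrist',[[176,160],[412,161],[176,116],[414,114]],32).round(1))
print(world('wrist',[[176,160],[412,161],[176,110],[414,110]],0).round(1))
f=world('wrist',[[345,0],[510,178]],0);print(f, np.degrees(np.arctan2(*(f[0]-f[1]))) )
```

```text
[[ 4.5000e-01 -8.4000e-01 -2.9000e-01  5.5959e+02]
 [-8.9000e-01 -4.3000e-01 -1.5000e-01  1.4223e+02]
 [ 0.0000e+00  3.2000e-01 -9.5000e-01  2.4183e+02]]
[[492.7 166.6]
 [561.2  29.9]
 [518.5 177.3]
 [586.4  46.2]]
[[482.5 170.3]
 [561.4  12.8]
 [516.1 184.2]
 [592.7  33.2]]
[[629.67510037 113.53264335]
 [584.7268456  -62.41717426]] 14.330330973333327
```

```bash
python3 -m pendant '[{"travel":[0,0.03,0.16],"rotation":[0,0,0],"gripper":0},{"travel":[0,0.03,0.16],"rotation":[0,0,0],"gripper":0},{"travel":[0,0.03,0.16],"rotation":[0,0,0],"gripper":0},{"travel":[0,0,0.08],"rotation":[0,0,0],"gripper":0},{"travel":[0,0,0.06],"rotation":[0,0,0],"gripper":0},{"travel":[0,0,0],"rotation":[0,0,0],"gripper":0}]'
python3 -c "
from h import *
go(490,97,0,27)"
```

```text
time: 3.47
ee_pos: [491.2, 91.5, 5.5]
tool_rot: [180.0, 0.1, 26.7]
contact_force: [-0.0, -0.4, -0.3]
finger_gap: 85.5
finger_force: 0.0
t 3.47 pos [491.2  91.5   5.5] yaw [1.7998e+02 9.0000e-02 2.6690e+01] F [-0.  -0.4 -0.3] gap 85.5
travel [ 0.009 -0.036  0.037] rz -0.0017
```

```bash
python3 -m pendant '[{"travel":[0.05,-0.03,0.03],"rotation":[0,0,0],"gripper":0},{"travel":[0.05,0,0],"rotation":[0,0,0],"gripper":0},{"travel":[0.03,0,0],"rotation":[0,0,0],"gripper":0},{"travel":[0.02,0,0],"rotation":[0,0,0],"gripper":0},{"travel":[0.0145,-0.0025,0],"rotation":[0,0,0.014],"gripper":0},{"travel":[0.0145,-0.0025,0],"rotation":[0,0,0.014],"gripper":0},{"travel":[0.0145,-0.0025,0],"rotation":[0,0,0.014],"gripper":0},{"travel":[0.0145,-0.0025,0],"rotation":[0,0,0.014],"gripper":0},{"travel":[0.0145,-0.0025,0],"rotation":[0,0,0.014],"gripper":0},{"travel":[0,0,0],"rotation":[0,0,0],"gripper":0}]'
python3 - <<'E'
from h import *
go(490,97,0,-17.6)
cv2.imwrite('pics/w2.png',bot.camera('wrist'))
E
```

```text
time: 4.3
ee_pos: [519.8, 113.8, 2.4]
tool_rot: [-180.0, -0.1, 14.2]
contact_force: [-0.4, -0.1, -0.6]
finger_gap: 85.7
finger_force: 0.0
t 4.3 pos [519.8 113.8   2.4] yaw [-1.800e+02 -9.000e-02  1.421e+01] F [-0.4 -0.1 -0.6] gap 85.7
travel [-0.22   0.06   0.016] rz 0.1767
```

View pics/w2.png

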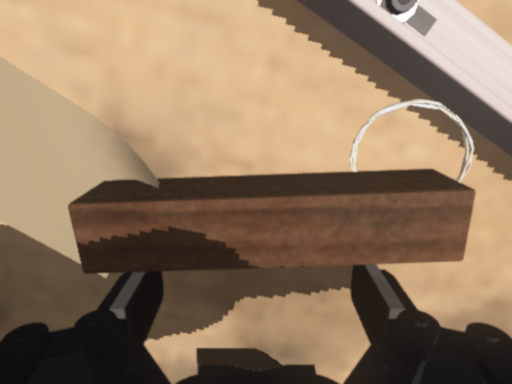

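The block sits square against the two open fingers and has turned with them. The fence is at upper right. I'll keep turning.

```bash
python3 -m pendant '[{"travel":[0.0145,-0.0025,0],"rotation":[0,0,0.014],"gripper":0},{"travel":[0.0145,-0.0025,0],"rotation":[0,0,0.014],"gripper":0},{"travel":[0.0145,-0.0025,0],"rotation":[0,0,0.014],"gripper":0},{"travel":[0.0145,-0.0025,0],"rotation":[0,0,0.014],"gripper":0},{"travel":[0.0145,-0.0025,0],"rotation":[0,0,0.014],"gripper":0},{"travel":[0.0145,-0.0025,0],"rotation":[0,0,0.014],"gripper":0},{"travel":[0.0145,-0.0025,0],"rotation":[0,0,0.014],"gripper":0},{"travel":[0.0145,-0.0025,0],"rotation":[0,0,0.014],"gripper":0},{"travel":[0.0145,-0.0025,0],"rotation":[0,0,0.014],"gripper":0},{"travel":[0.0145,-0.0025,0],"rotation":[0,0,0.014],"gripper":0}]'
python3 -m pendant '[{"travel":[0.0145,-0.0025,0],"rotation":[0,0,0.014],"gripper":0},{"travel":[0.0145,-0.0025,0],"rotation":[0,0,0.014],"gripper":0},{"travel":[0.0145,-0.0025,0],"rotation":[0,0,0.01],"gripper":0},{"travel":[0,0,0],"rotation":[0,0,0],"gripper":0}]'
python3 - <<'E'
from h import *
go(490,97,0,-17.6)
cv2.imwrite('pics/w3.png',bot.camera('wrist'))
E
```

```text
time: 5.18
ee_pos: [540.1, 118.3, 2.1]
tool_rot: [-180.0, 0.0, -11.0]
contact_force: [-1.7, -0.1, 1.1]
finger_gap: 85.3
finger_force: 0.3
time: 5.52
ee_pos: [547.5, 117.6, 2.1]
tool_rot: [-180.0, -0.0, -17.8]
contact_force: [0.1, -0.7, 0.1]
finger_gap: 85.3
finger_force: 0.0
t 5.52 pos [547.5 117.6   2.1] yaw [-1.7998e+02 -5.0000e-02 -1.7810e+01] F [ 0.1 -0.7  0.1] gap 85.3
travel [-0.323  0.248  0.013] rz -0.0011
```

View pics/w3.png

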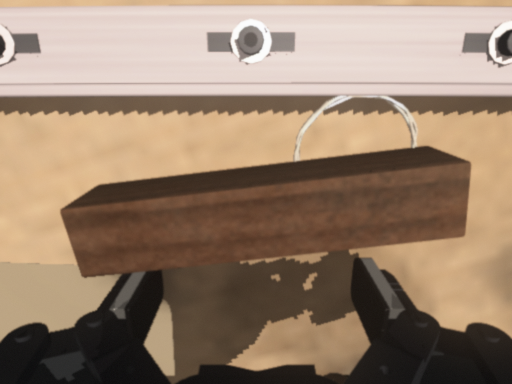

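The fence runs level across the picture at row 85, so the tool is parallel to it. The block (rows 150–275) still lags about 6°, with its left end back. A straight push will square it on both fingers and carry it to the fence.

```bash
python3 -m pendant '[{"travel":[0.02,0,0],"rotation":[0,0,0],"gripper":0},{"travel":[0.02,0,0],"rotation":[0,0,0],"gripper":0},{"travel":[0.02,0,0],"rotation":[0,0,0],"gripper":0},{"travel":[0.02,0,0],"rotation":[0,0,0],"gripper":0},{"travel":[0.02,0,0],"rotation":[0,0,0],"gripper":0},{"travel":[0.02,0,0],"rotation":[0,0,0],"gripper":0},{"travel":[0.02,0,0],"rotation":[0,0,0],"gripper":0},{"travel":[0.02,0,0],"rotation":[0,0,0],"gripper":0},{"travel":[0.02,0,0],"rotation":[0,0,0],"gripper":0},{"travel":[0,0,0],"rotation":[0,0,0],"gripper":0}]'
python3 - <<'E'
from h import *
s=bot.read_state();print(s['ee_pos'],s['contact_force'])
cv2.imwrite('pics/w4.png',bot.camera('wrist'))
E
```

```text
time: 6.4
ee_pos: [573.6, 108.8, 1.9]
tool_rot: [-180.0, -0.1, -17.8]
contact_force: [0.2, -0.1, -0.2]
finger_gap: 85.6
finger_force: 0.0
[573.63830649 108.78368235   1.86315758] [ 0.21336592 -0.08455131 -0.23430609]
```

View pics/w4.png

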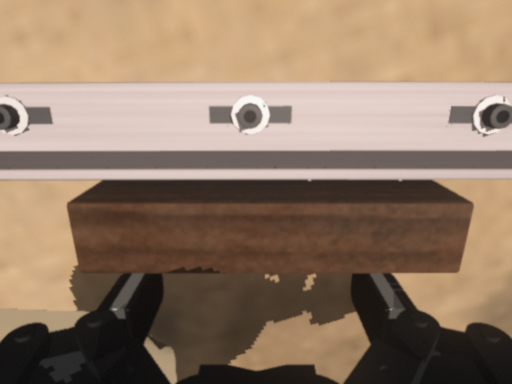

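The block is now square to the fence, with the fence edge at row 180 and the block's near edge at row 270. A small gap remains. I'll creep until contact.

```bash
python3 -m pendant '[{"travel":[0.01,0,0],"rotation":[0,0,0],"gripper":0},{"travel":[0.01,0,0],"rotation":[0,0,0],"gripper":0},{"travel":[0.01,0,0],"rotation":[0,0,0],"gripper":0},{"travel":[0,0,0],"rotation":[0,0,0],"gripper":0}]'
python3 -m pendant '[{"travel":[0.008,0,0],"rotation":[0,0,0],"gripper":0},{"travel":[0.008,0,0],"rotation":[0,0,0],"gripper":0},{"travel":[0,0,0],"rotation":[0,0,0],"gripper":0}]'
```

```text
time: 6.78
ee_pos: [577.2, 107.8, 1.8]
tool_rot: [-180.0, -0.0, -17.8]
contact_force: [-0.8, -0.1, -0.7]
finger_gap: 85.8
finger_force: 0.3
time: 7.03
ee_pos: [579.6, 107.0, 1.8]
tool_rot: [-180.0, -0.0, -17.8]
contact_force: [-0.6, 0.3, -0.0]
finger_gap: 85.8
finger_force: 0.3
```

```bash
python3 -m pendant '[{"travel":[0.008,0,0],"rotation":[0,0,0],"gripper":0},{"travel":[0.008,0,0],"rotation":[0,0,0],"gripper":0},{"travel":[0,0,0],"rotation":[0,0,0],"gripper":0}]'
python3 -m pendant '[{"travel":[0.007,0,0],"rotation":[0,0,0],"gripper":0},{"travel":[0.007,0,0],"rotation":[0,0,0],"gripper":0},{"travel":[0,0,0],"rotation":[0,0,0],"gripper":0}]'
```

```text
time: 7.28
ee_pos: [581.9, 106.2, 1.8]
tool_rot: [-180.0, -0.0, -17.8]
contact_force: [-0.7, 0.7, -0.6]
finger_gap: 85.7
finger_force: 0.2
time: 7.53
ee_pos: [582.8, 105.9, 1.8]
tool_rot: [180.0, 0.1, -17.8]
contact_force: [-3.1, 0.3, 2.0]
finger_gap: 85.6
finger_force: 1.4
```

```bash
python3 -m pendant '[{"travel":[0.006,0,0],"rotation":[0,0,0],"gripper":0},{"travel":[0.006,0,0],"rotation":[0,0,0],"gripper":0},{"travel":[0,0,0],"rotation":[0,0,0],"gripper":0},{"travel":[0,0,0],"rotation":[0,0,0],"gripper":0}]'
python3 - <<'E'
from h import *
s=bot.read_state();print(s['wrist_torque'],s['contact_force'])
cv2.imwrite('pics/w5.png',bot.camera('wrist'))
E
```

```text
time: 7.87
ee_pos: [582.8, 106.0, 1.7]
tool_rot: [180.0, 0.3, -17.8]
contact_force: [-5.8, 1.2, 4.9]
finger_gap: 85.3
finger_force: 3.2
[0.33567436 1.17324357 0.0470988 ] [-5.84750224  1.19739427  4.88229761]
```

View pics/w5.png

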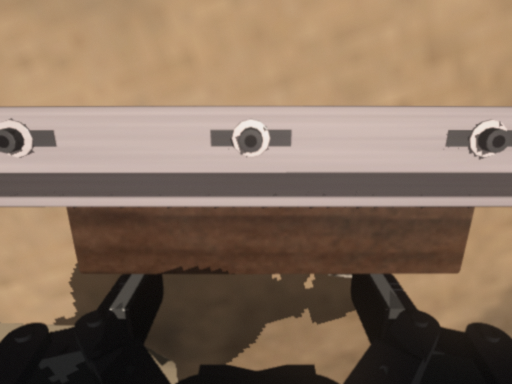

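It is on the fence: the block's far edge now meets the fence lip at row 207 along its whole length (columns 68–473), well within the fence. I'll press slightly firmer, then back straight off and lift.

```bash
python3 -m pendant '[{"travel":[0.008,0,0],"rotation":[0,0,0],"gripper":0},{"travel":[0.008,0,0],"rotation":[0,0,0],"gripper":0},{"travel":[0,0,0],"rotation":[0,0,0],"gripper":0},{"travel":[0,0,0],"rotation":[0,0,0],"gripper":0}]'
python3 -m pendant '[{"travel":[-0.02,0,0],"rotation":[0,0,0],"gripper":0},{"travel":[-0.04,0,0],"rotation":[0,0,0],"gripper":0},{"travel":[-0.08,0,0],"rotation":[0,0,0],"gripper":0},{"travel":[-0.13,0,0],"rotation":[0,0,0],"gripper":0},{"travel":[-0.05,0,-0.15],"rotation":[0,0,0],"gripper":0},{"travel":[0,0,-0.2],"rotation":[0,0,0],"gripper":0},{"travel":[0,0,-0.2],"rotation":[0,0,0],"gripper":0},{"travel":[0,0,-0.15],"rotation":[0,0,0],"gripper":0},{"travel":[0,0,0],"rotation":[0,0,0],"gripper":0}]'
python3 - <<'E'
from h import *
cv2.imwrite('pics/w6.png',bot.camera('wrist'))
for n in ('block_left_end','block_right_end','fence'):
    r=bot.pinpoint('wrist',n);print(n,[(world('wrist',d['xy'],0 if n=='fence' else 16).round(1),d['conf']) for d in r])
E
```

```text
time: 8.25
ee_pos: [582.7, 106.0, 1.5]
tool_rot: [179.9, 0.5, -17.7]
contact_force: [-10.1, 2.7, 7.6]
finger_gap: 85.2
finger_force: 5.3
time: 9.0
ee_pos: [546.0, 119.3, 111.5]
tool_rot: [-179.7, -0.6, -17.8]
contact_force: [0.3, -0.9, 0.4]
finger_gap: 85.5
finger_force: 0.0
block_left_end [(array([[623.8, 164.6]]), 0.96), (array([[476.2, -54.3]]), 0.88)]
block_right_end [(array([[579. ,  23.7]]), 0.92)]
fence [(array([[617.6,  95.5]]), 0.94)]
```

View pics/w6.png

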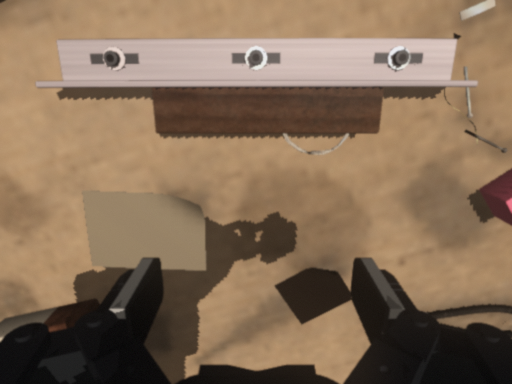

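The block lies flush along the fence (columns 153–382), well inside the fence's ends (38–477), and the gripper is clear. A last check that the bystanders haven't moved, then I hand in.

Run:
```python
from rig import bot
import cv2,numpy as np
a=bot.camera('scene')
for n in('polish_bar','wood_ring_clamp'): print(n,[(d['xy'],d['conf']) for d in bot.spot_in('scene',n)][:2])
print(bot.read_state()['contact_force'])
print(bot.close_job())
```

```text
polish_bar [([218.0, 100.2], 0.78), ([274.7, 161.0], 0.54)]
wood_ring_clamp [([247.6, 301.0], 0.88)]
[-0.18054289 -0.05013067  0.8384922 ]
the job is handed in; nothing more can be done
None
```

The dark bored block now lies flush along the fence front, well inside both fence ends; I let go of it, the other pieces look unmoved to the camera, and the job is handed in at about 9 s.

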